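Jack up a microscope stand and hold it

TASK

Jack up the stereo microscope on one side so that its worn foot can be changed: set the small lever jack flat on the bench with its round saddle centred under the ring-marked lift lug on the side of the microscope base. Then pump the handle: press it fully down once as a trial lift, let it come all the way up again, and press it fully down a second time. Finish while holding the handle down, with the microscope raised by the jack alone, and leave the other things on the bench where they are.

Things in the scene. Friction and masses are not known exactly. Their poses are not given: they have to be found in the camera images.
- jack: Loose lever jack, 0.75 kg: flat steel base 227 x 70 x 10 mm (x -130 to +97 mm) with an upright grip block (44 along x, 36 along y, top 95 mm up) to lift it by from above. Origin: on the underside, below the block's middle. x points to the saddle end, z up; saddle axis at x = +75, y = 0 mm. The handle (bar 12 mm wide) leaves the block's -x face and slants up over the base to the -x end.
- saddle_top (a point): Centre of the top face of the jack's saddle, a steel disc 36 mm across; 48 mm above the jack's underside with the handle up; it rises straight up 52 mm per rad of handle (26 mm for the full stroke).
- handle_pad (a point): Centre of the upper face of the press pad (44 mm along the handle, 40 wide, 8 thick) at the handle's end. Pivot at x -22, z 55 mm in the jack's frame; this point is 120 mm along the handle from it and 5 mm above its centre line. Handle up: the pad slants at 0.42 rad, this point is 108 mm above the bench at jack x -130 mm; fully down: slant -0.08 rad, 50 mm above it at x -142 mm.
- handle (a joint): Angle of the jack's handle, rad: 0 = all the way up (it springs back there by itself when let go), 0.5 = fully down on its stop. Pressing at the pad takes about 1 to 2 N until the saddle meets the lug (at about 0.27 rad), then about 8 to 10 N; let go under load it rises by itself.
- lift_point (a point): Marked lift point: centre of the underside of the round rubber pad (28 mm across) below the lift lug, 62 mm above the bench. The lug is a flat steel tab 50 mm wide with a raised ring (34 mm across, top 80 mm up) straight above this point. It juts out along the plate's -y, its free end 30 mm beyond this point; the base's side wall is 40 mm behind it. Free below down to the bench.
- plate: Fixed steel plate, 220 x 190 x 15 mm, with the microscope it carries (base 250 x 220 mm, top 82 mm above the bench; column and head up to 350 mm). Origin: centre of the plate's underside. -x is the microscope's front, -y the side where the lug juts out. Lift point at x -30, y -150 mm; a jack whose x axis lies along this body's +y goes straight in under the lug.
- stand (a joint): Tilt of the 4 kg microscope about its feet on the side away from the lug, rad: 0 = standing on the plate, grows as the lug is raised (250 mm lever arm; about 0.048 with the jack fully up).
- dish: Glass dish, 90 mm across, 16 mm high; bystander. Origin: centre of its underside.
- reagent: Amber bottle, 60 mm across, 130 mm high; bystander. Origin: centre of its underside.
- beaker: Glass beaker, 70 mm across, 90 mm high; bystander. Origin: centre of its underside.
- slidebox: Grey slide box 90 x 170 x 32 mm; bystander. Origin: centre of its underside.
- driver: Screwdriver, 150 mm long, lying on the bench; bystander. Its x axis runs along it.
- jar: Small lidded jar, 56 mm across, 60 mm high; bystander. Origin: centre of its underside.
- foot: The new rubber foot, 40 x 40 x 14 mm, waiting to be fitted later; bystander. Origin: centre of its underside.

How it is judged:
On the way, in this order (a step that is already met when the one before it is completed fails the run):
1. the jack stands flat on the bench with its saddle within 12 mm of the spot straight below the lift point, the handle up (horizontal distance between saddle_top and lift_point below 0.012 m and angle between jack's own z axis and vertical below 0.05 rad and height (world z) of jack below 0.002 m and value of joint handle below 0.1 rad), for 0.2 s.
2. first stroke: the handle is pressed fully down (beyond 0.42 rad) and the jack lifts the microscope (horizontal distance between saddle_top and lift_point below 0.012 m and angle between jack's own z axis and vertical below 0.05 rad and height (world z) of jack below 0.002 m and value of joint handle above 0.42 rad and value of joint stand above 0.026 rad and contact force between jack and plate above 5 N), for 0.1 s.
3. the handle is let all the way up (below 0.08 rad) and the microscope is down again (value of joint handle below 0.08 rad and value of joint stand below 0.006 rad), for 0.1 s.
At the end, for the whole second after the job is handed in: The gripper holds the handle down (past 0.42 rad, over 2 N, at rest); the microscope is tilted over 0.026 rad, rests on the jack with over 5 N and is not touched by the arm; the jack stands flat on the bench, its saddle within 12 mm horizontally of the lift point (all of step 2 and contact force between the fingers and jack above 2 N and contact force between each of the arm, the fingers and plate below 0.5 N and velocity of joint handle between -0.1 and 0.1 rad/s); the arm keeps its last pose, push and grip.
It fails at once if a bystander is moved more than 40 mm (distance of any of dish, reagent, beaker, slidebox, driver, jar, foot from where it was at the start of the episode above 0.04 m).
It also fails if it takes over 54 s, if anything falls off the work surface, if the arm or the gripper's body presses on something with over 40 N, if the wrist force passes 120 N, or if a joint passes its speed limit or range.

ROBOT

A 7-joint arm with a two-finger parallel gripper is mounted at the origin on the work surface. World frame = base frame: x ahead of the robot, y to its left, z up, the work surface at z = 0. Lengths are in m, angles in rad, forces in N, time in s.
With the tool pointing down it reaches from about 0.4 to 0.85 m from the base axis. Payload 10.4 kg.
Tool frame: the origin (TCP) lies at the very end of the fingers, on their centre line; the grasp point (between the pads) lies 19 mm behind it (manip.grip_depth is the distance from the TCP to the grasp point, in m); z points along the fingers, x is the direction in which the jaws open and shut, and the axes are right-handed (so a half turn about z gives the same grasp; the last joint's range is limited). The gripper opens to 85 mm and grips with 20 to 120 N. Pads are 22 mm wide; open, the fingers measure 114 mm over their backs; the gripper's body (76 mm by 85 mm) begins 54 mm behind the grasp point. The pads swing forward as they close: fully open they stand 13 mm farther back than shut.
Start: joints at [1.317, 0.332, -0.065, 1.46, 0.022, 1.35, -0.088], TCP at [0.143, -0.608, 0.231] pointing down, gripper open.
Joint ranges: [-2.6, 2.6], [-0.5, 2.12], [-1.47, 1.34], [0.16, 2.42], [-1.27, 4.41], [0.06, 2.06], [-2.6, 2.6]. Speed limits (rad/s): [2.22, 2.22, 2.79, 2.79, 3.14, 3.14, 3.14].

INTERFACE

Orientations are given as a unit quaternion [x, y, z, w].
In Python, from workcell import manip, cams gives the robot as it stands. The module is installed in compiled form; this text tells all that it offers.
- The arm moves only by the tool move_arm, never from a script. Its arguments are lists of equal length, an entry for each row: "claw": the opening, from 0 (shut) to 1 (fully open); "dp": the shift along the tool's x, y, z as a fraction of full scale, a list of three; "turn": the turn, a rotation vector about the tool's x, y, z as a fraction of full scale, a list of three. A call has 1 to 8 rows; each row shifts and turns the commanded pose from where the row before left it, along the tool's axes as they then stand; what a row does not reach is not made up. Full scale, the value 1, is 200 mm for a shift and 45 degrees for a turn. A row lasts 1/12 s, in which the tool goes at most 41.7 mm and 7.16 degrees, less where a joint would pass 70% of its speed; a pose out of reach is approached as far as the arm can. A call with a number of a shift or a turn outside -1 to 1 is refused whole. A call with a gripper value outside its range is refused whole. The fingers move at their own pace and stop on an object; "grip_force" is the grip in N (left out, the last holds). Time passes only in rows, so rows that do not move let the fingers close. It gives the time, the measured TCP pose, the force and the opening at its end, in the units of the state.
- manip.get_obs(): the state, without advancing time (a new reading comes with each control period).
- cams.camera(name): name is "scene" or "top"; returns the picture (400x640x3 uint8, red, green, blue); there is no depth.
- cams.camera_info(name): a dict with "fx", "fy", "cx", "cy" (pixels), "pose" (4x4, takes a point from camera to world coordinates). Camera axes: x right, y down, z forward; pixel columns grow to the right and rows downward; lengths in m; the calibration is good to about 2 mm. A picture is of the moment at which its call begins. camera_info takes no time and is no camera call.
- manip.hand_in(): hands the job in, once; it reports no verdict.
The state is a dict: "clock": time; "joint_pos": joint angles; "joint_velocities": joint speeds; "tau": joint torques, N m; "position": TCP position; "ee_rot": TCP orientation; "ft_force": force on the tool from outside, world axes, zero at the start; "torque": the same for the moment, N m; "grip_width": opening from 0.0 (shut) to 1.0 (fully open).
Only numpy, scipy, OpenCV 4.12 (cv2) and the standard library are available. Lean on these libraries where they do the work, as an engineer would, in place of code of your own. Each camera call takes 0.05 s, during which the arm holds its last target.

## Working session

There is one attempt and no reset: what is moved stays moved. The work goes in short steps, Python scripts to look and compute and a tool call to move; the robot and the scene stay as the last step left them, time stands still between calls to the robot, and variables do not carry over. Pictures are saved under pics/ and viewed, and the job is handed in when it is done.

Besides the shell and the picture viewer there is one more tool, called after "Emit:" as a command line: name --argument value ..., lists and objects as JSON in quotes. move_arm: Moves the arm, as the interface text tells. Shift numbers are shares of 200 mm and turn numbers shares of 45 degrees, none past 1 either way. Its arguments: {"type":"object","properties":{"claw":{"type":"array","items":{"type":"number"}},"dp":{"type":"array","items":{"type":"array","items":{"type":"number"}}},"turn":{"type":"array","items":{"type":"array","items":{"type":"number"}}},"grip_force":{"type":"number"}},"required":["claw","dp","turn"]}

```bash
mkdir -p pics; python3 - <<'E'
from workcell import manip,cams
import cv2,numpy as np
np.set_printoptions(precision=4,suppress=True)
print(manip.get_obs())
for n in("scene","top"):
    im=cams.camera(n); cv2.imwrite(f"pics/{n}0.png",im[:,:,::-1]); print(n,cams.camera_info(n))
E
```

```text
{'clock': 0.0, 'joint_pos': array([ 1.3174,  0.3329, -0.0647,  1.461 ,  0.0216,  1.3499, -0.0885]), 'joint_velocities': array([ 0.0003,  0.001 ,  0.0014,  0.0003,  0.0003,  0.0009, -0.001 ]), 'tau': array([ -0.0003, -62.5446,   0.0487, -39.1603,   0.0162,   0.01  ,
         0.    ]), 'position': array([ 0.1428, -0.6081,  0.2305]), 'ee_rot': array([ 0.7838, -0.621 , -0.0006, -0.0004]), 'ft_force': array([ 0.4617, -0.2823,  0.431 ]), 'torque': array([0.0021, 0.0233, 0.0253]), 'grip_width': 0.9979826394495418}
scene {'fx': 410.4772603118509, 'fy': 410.4772603118509, 'cx': 317.99295543938337, 'cy': 198.76050164250216, 'pose': array([[ 0.8214,  0.4707, -0.322 ,  0.9173],
       [ 0.5701, -0.6926,  0.4419, -0.5689],
       [-0.015 , -0.5466, -0.8373,  1.0728],
       [ 0.    ,  0.    ,  0.    ,  1.    ]])}
top {'fx': 423.0919129984226, 'fy': 423.0919129984226, 'cx': 324.65926537449207, 'cy': 206.82973744907994, 'pose': array([[ 0.0294, -0.9857,  0.166 ,  0.3185],
       [-0.9995, -0.0275,  0.0137, -0.0712],
       [-0.0089, -0.1663, -0.986 ,  1.3281],
       [ 0.    ,  0.    ,  0.    ,  1.    ]])}
```

View pics/scene0.png

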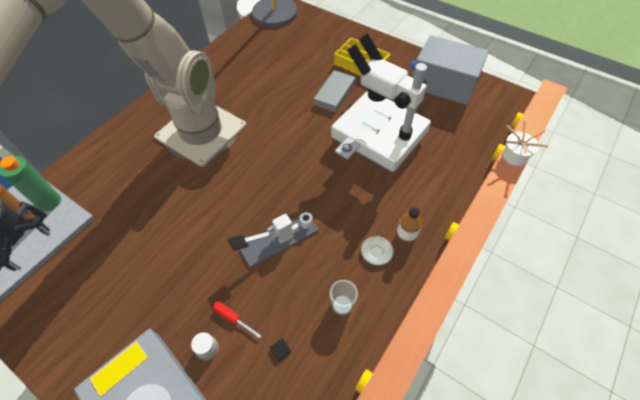

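View pics/top0.png

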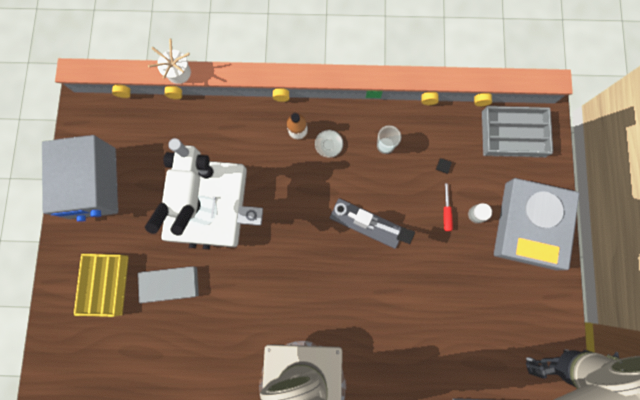

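```bash
python3 - <<'E'
import cv2
a=cv2.imread("pics/top0.png"); 
cv2.imwrite("pics/z1.png",cv2.resize(a[190:255,320:420],None,fx=8,fy=8,interpolation=cv2.INTER_CUBIC))
cv2.imwrite("pics/z2.png",cv2.resize(a[150:255,155:275],None,fx=5,fy=5,interpolation=cv2.INTER_CUBIC))
b=cv2.imread("pics/scene0.png")
cv2.imwrite("pics/z3.png",cv2.resize(b[205:270,225:325],None,fx=8,fy=8,interpolation=cv2.INTER_CUBIC))
cv2.imwrite("pics/z4.png",cv2.resize(b[85:175,320:435],None,fx=6,fy=6,interpolation=cv2.INTER_CUBIC))
E
```

```text
(no output)
```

View pics/z1.png

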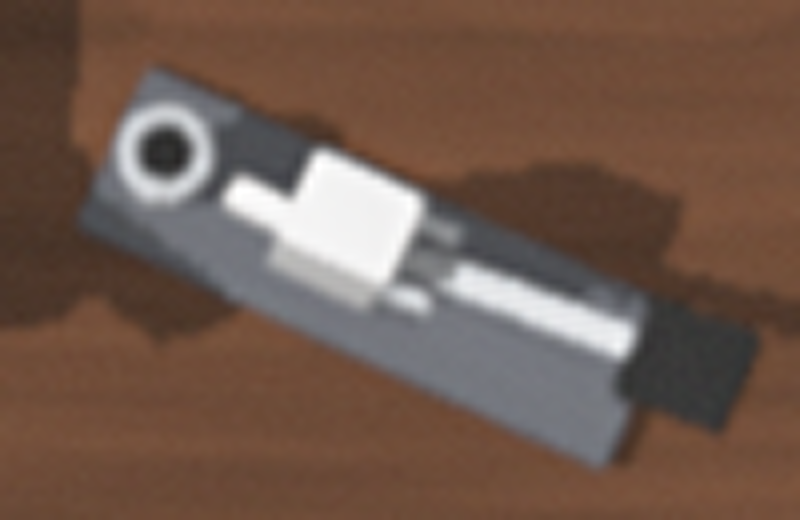

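View pics/z2.png

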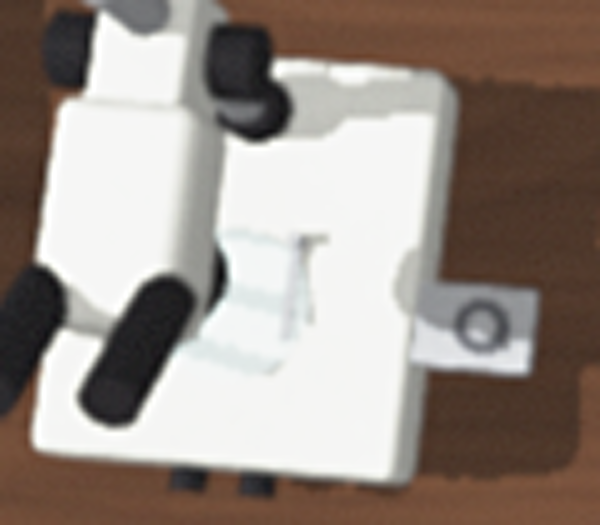

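View pics/z3.png

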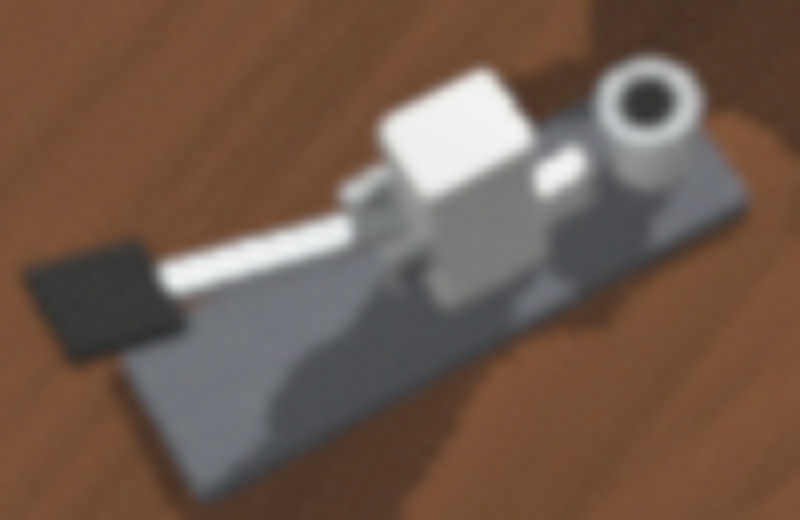

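View pics/z4.png

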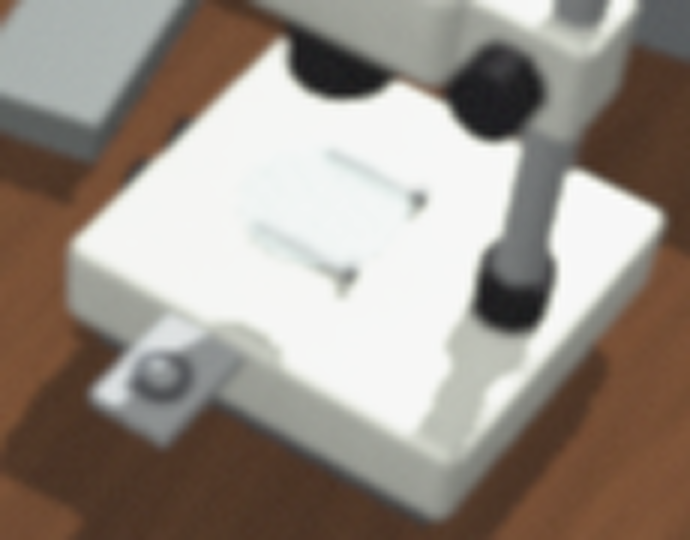

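```bash
cat > h.py <<'E'
import numpy as np
from workcell import manip,cams
np.set_printoptions(precision=4,suppress=True)
def ray(n,uv,z):
    c=cams.camera_info(n);P=c["pose"]
    d=P[:3,:3]@np.array([(uv[0]-c["cx"])/c["fx"],(uv[1]-c["cy"])/c["fy"],1.])
    return P[:3,3]+d*(z-P[2,3])/d[2]
def zm(p,off,f): return ((p[0]+.5)/f-.5+off[0],(p[1]+.5)/f-.5+off[1])
def proj(n,p):
    c=cams.camera_info(n);P=c["pose"];q=P[:3,:3].T@(np.array(p)-P[:3,3])
    return np.array([c["fx"]*q[0]/q[2]+c["cx"],c["fy"]*q[1]/q[2]+c["cy"]])
E
python3 - <<'E'
from h import *
A=((320,190),8);B=((155,150),5);C=((225,205),8);D=((320,85),6)
for nm,n,p,o,z in [("saddle","top",(165,152),A,.048),("saddle","scene",(650,102),C,.048),
 ("block","top",(350,218),A,.095),("block","scene",(458,132),C,.095),
 ("pad","top",(690,365),A,.108),("pad","scene",(105,300),C,.108),
 ("b1","top",(155,68),A,.01),("b2","top",(78,225),A,.01),("b3","top",(605,468),A,.01),
 ("b1","scene",(748,193),C,.01),("b3","scene",(205,492),C,.01),
 ("ring","top",(482,326),B,.08),("ring","scene",(160,375),D,.08),("lugA","top",(538,290),B,.077),("lugB","top",(530,375),B,.077),
 ("lugA","scene",(162,445),D,.077),("lugB","scene",(90,395),D,.077),
 ("mA","top",(447,72),B,.082),("mB","top",(410,478),B,.082),("mC","top",(35,450),B,.082),("mA","scene",(440,460),D,.082),("mB","scene",(75,245),D,.082),("mD","scene",(665,215),D,.082)]:
    print(nm,n,ray(n,zm(p,*o),z))
E
```

```text
saddle top [ 0.5299 -0.1012  0.048 ]
saddle scene [ 0.5307 -0.1006  0.048 ]
block top [ 0.4995 -0.1686  0.095 ]
block scene [ 0.5008 -0.169   0.095 ]
pad top [ 0.4474 -0.2909  0.108 ]
pad scene [ 0.449  -0.2906  0.108 ]
b1 top [ 0.5698 -0.0973  0.01  ]
b2 top [ 0.5062 -0.0685  0.01  ]
b3 top [ 0.4168 -0.2755  0.01  ]
b1 scene [ 0.569  -0.0945  0.01  ]
b3 scene [ 0.4799 -0.2996  0.01  ]
ring top [0.4983 0.1654 0.08  ]
ring scene [0.4984 0.1644 0.08  ]
lugA top [0.5215 0.1336 0.077 ]
lugB top [0.4701 0.1356 0.077 ]
lugA scene [0.5233 0.1277 0.077 ]
lugB scene [0.4742 0.1347 0.077 ]
mA top [0.6536 0.1955 0.082 ]
mB top [0.4064 0.2022 0.082 ]
mC top [0.4165 0.4255 0.082 ]
mA scene [0.6477 0.1952 0.082 ]
mB scene [0.4115 0.2146 0.082 ]
mD scene [0.6662 0.4128 0.082 ]
```

```bash
cat >> h.py <<'E'
from scipy.spatial.transform import Rotation as R
def go(pos,yaw):
    """remaining shift (after turn and now) and turn, in tool units"""
    o=manip.get_obs(); Rc=R.from_quat(o["ee_rot"]); y=np.radians(yaw)
    c,s=np.cos(y),np.sin(y); Rt=R.from_matrix(np.array([[c,s,0],[s,-c,0],[0,0,-1]]))
    d=np.array(pos)-o["position"]
    print("clock",o["clock"],"pos",o["position"],"F",o["ft_force"],"w",o["grip_width"])
    print("turn",(Rc.inv()*Rt).as_rotvec()/np.radians(45))
    print("shift now-frame",Rc.inv().apply(d)/.2,"target-frame",Rt.inv().apply(d)/.2)
E
python3 -c "
from h import *
go((.500,-.1688,.16),-23.5)"
```

```text
clock 0.1 pos [ 0.1429 -0.6081  0.2306] F [ 0.5434 -0.4908 -0.221 ] w 0.9994449631431795
turn [-0.0007  0.0015 -1.1839]
shift now-frame [-1.7293 -2.2407  0.3551] target-frame [ 0.7616 -2.7263  0.3531]
```

Emit:
move_arm --claw '[1,1,1,1,1,1,1,1]' --dp '[[0,0,0],[0,0,0],[0,0,0],[0,0,0],[0,0,0],[0,0,0],[0,0,0],[0,0,0]]' --turn '[[0,0,-0.148],[0,0,-0.148],[0,0,-0.148],[0,0,-0.148],[0,0,-0.148],[0,0,-0.148],[0,0,-0.148],[0,0,-0.148]]'

```text
clock: 0.77
position: [0.1429, -0.6082, 0.2308]
ee_rot: [0.98, -0.201, -0.0, -0.0]
ft_force: [0.2, -0.9, -0.0]
grip_width: 0.996
```

```bash
python3 -c "
from h import *
go((.500,-.1688,.16),-23.5)"
```

```text
clock 0.7667 pos [ 0.1429 -0.6082  0.2308] F [ 0.1763 -0.8667 -0.0318] w 0.9963521282302416
turn [-0.0009  0.0007  0.0074]
shift now-frame [ 0.7773 -2.722   0.3556] target-frame [ 0.7613 -2.7267  0.3541]
```

Emit:
move_arm --claw '[1,1,1,1,1,1,1,1]' --dp '[[0.048,-0.17,0],[0.048,-0.17,0],[0.048,-0.17,0],[0.048,-0.17,0],[0.048,-0.17,0],[0.048,-0.17,0],[0.048,-0.17,0],[0.048,-0.17,0]]' --turn '[[0,0,0],[0,0,0],[0,0,0],[0,0,0],[0,0,0],[0,0,0],[0,0,0],[0,0,0]]'

```text
clock: 1.43
position: [0.3225, -0.388, 0.2311]
ee_rot: [0.979, -0.204, -0.0, 0.0]
ft_force: [0.1, -0.6, -0.1]
grip_width: 0.999
```

Emit:
move_arm --claw '[1,1,1,1,1,1,1,1]' --dp '[[0.048,-0.17,0],[0.048,-0.17,0.05],[0.048,-0.17,0.05],[0.048,-0.17,0.05],[0.048,-0.17,0.05],[0.048,-0.17,0.05],[0.048,-0.17,0.05],[0.048,-0.17,0.05]]' --turn '[[0,0,0],[0,0,0],[0,0,0],[0,0,0],[0,0,0],[0,0,0],[0,0,0],[0,0,0]]'

```text
clock: 2.1
position: [0.5014, -0.1694, 0.1607]
ee_rot: [0.979, -0.204, -0.0, 0.0]
ft_force: [0.2, -0.4, 0.4]
grip_width: 0.994
```

```bash
python3 -c "
from h import *
go((.500,-.1688,.045),-23.5)
import cv2
for n in('top','scene'):
  cv2.imwrite(f'pics/{n}1.png',cams.camera(n)[:,:,::-1])"
```

```text
clock 2.1 pos [ 0.5014 -0.1694  0.1607] F [ 0.1662 -0.3578  0.4051] w 0.9942706725759792
turn [ 0.0002  0.     -0.0003]
shift now-frame [-0.0074  0.0001  0.5787] target-frame [-0.0074  0.0002  0.5787]
```

View pics/scene1.png

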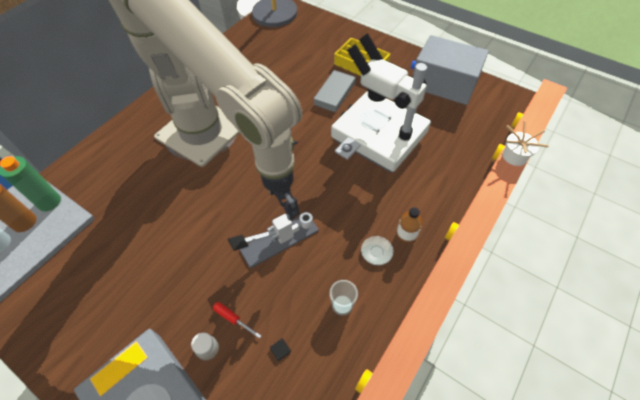

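The gripper stands above the white block (≈285,225), jaws across it, nothing else near. Descending and closing.

Emit:
move_arm --claw '[1,1,1,1,1,1]' --dp '[[-0.007,0,0.11],[0,0,0.12],[0,0,0.12],[0,0,0.12],[0,0,0.1],[0,0,0.01]]' --turn '[[0,0,0],[0,0,0],[0,0,0],[0,0,0],[0,0,0],[0,0,0]]'

```text
clock: 2.7
position: [0.4968, -0.1698, 0.0417]
ee_rot: [0.979, -0.204, -0.003, -0.0]
ft_force: [-0.6, 0.5, -0.1]
grip_width: 0.997
```

Emit:
move_arm --claw '[0,0,0,0,0,0,0,0]' --dp '[[0,0,0],[0,0,0],[0,0,0],[0,0,0],[0,0,0],[0,0,0],[0,0,0],[0,0,0]]' --turn '[[0,0,0],[0,0,0],[0,0,0],[0,0,0],[0,0,0],[0,0,0],[0,0,0],[0,0,0]]' --grip_force 80

```text
clock: 3.37
position: [0.5002, -0.1706, 0.0467]
ee_rot: [0.979, -0.204, 0.001, 0.0]
ft_force: [-1.9, 1.8, 6.0]
grip_width: 0.409
```

```bash
python3 -c "
from h import *
go((.500,-.1688,.051),-23.5)
import cv2
for n in('top','scene'):
  a=cams.camera(n)[:,:,::-1]; a=a[180:260,310:420] if n=='top' else a[195:275,220:330]
  cv2.imwrite(f'pics/{n}2.png',cv2.resize(a,None,fx=7,fy=7,interpolation=2))"
```

```text
clock 3.3667 pos [ 0.5002 -0.1706  0.0467] F [-1.852   1.7866  6.0273] w 0.40910047055832305
turn [ 0.0005 -0.0027 -0.    ]
shift now-frame [-0.0045 -0.0077 -0.0213] target-frame [-0.0045 -0.0077 -0.0213]
```

View pics/scene2.png

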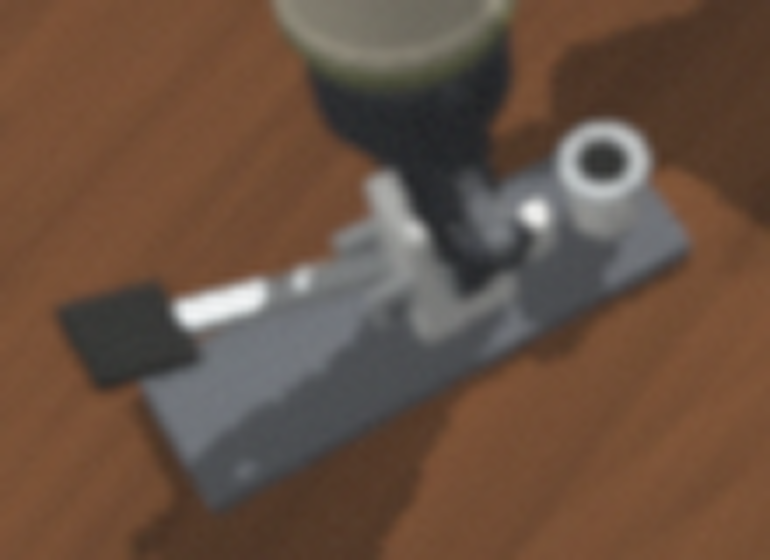

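View pics/top2.png

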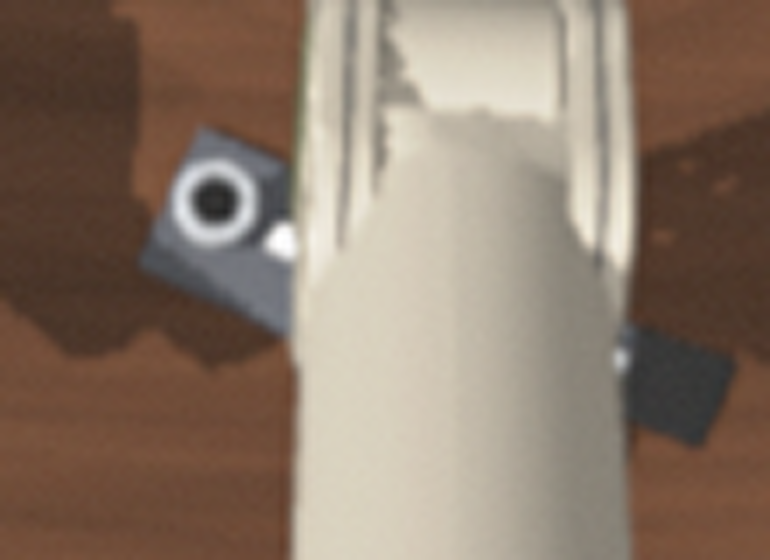

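Emit:
move_arm --claw '[0,0,0,0]' --dp '[[0,0,-0.02],[0,0,-0.03],[0,0,-0.03],[0,0,0]]' --turn '[[0,0,0],[0,0,0],[0,0,0],[0,0,0]]'

```text
clock: 3.8
position: [0.5, -0.1704, 0.0626]
ee_rot: [0.979, -0.204, 0.001, 0.0]
ft_force: [0.0, 0.7, -6.3]
grip_width: 0.41
```

```bash
python3 -c "
from h import *
S=ray('top',zm((215,200),(310,180),7),.048);S2=ray('scene',zm((603,160),(220,195),7),.048);print(S,S2)
go((.495,.04,.06),-3)
import cv2
for n in('top','scene'):
  a=cams.camera(n)[:,:,::-1]; a=a[180:260,310:420] if n=='top' else a[195:275,220:330]
  cv2.imwrite(f'pics/{n}3.png',cv2.resize(a,None,fx=7,fy=7,interpolation=2))"
```

```text
[ 0.5312 -0.1014  0.048 ] [ 0.5307 -0.1011  0.048 ]
clock 3.8 pos [ 0.5    -0.1704  0.0626] F [ 0.0034  0.7045 -6.2733] w 0.41018458024130733
turn [ 0.0004 -0.0019 -0.4556]
shift now-frame [-0.4424 -0.955   0.0123] target-frame [-0.0799 -1.0494  0.013 ]
```

View pics/scene3.png

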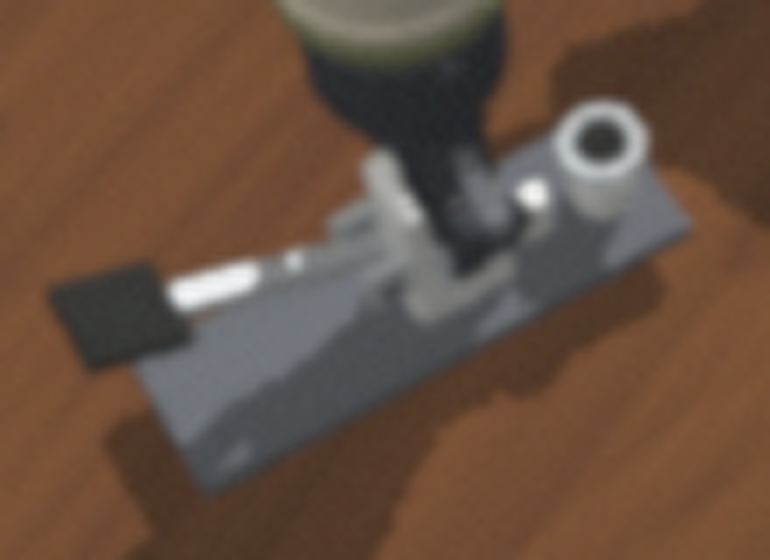

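Emit:
move_arm --claw '[0,0,0,0,0,0,0,0]' --dp '[[0,0,0],[0,0,0],[0,0,0],[0,0,0],[-0.02,-0.06,0],[-0.02,-0.1,0],[-0.02,-0.12,0],[-0.02,-0.12,0]]' --turn '[[0,0,-0.1],[0,0,-0.12],[0,0,-0.12],[0,0,-0.115],[0,0,0],[0,0,0],[0,0,0],[0,0,0]]'

```text
clock: 4.57
position: [0.487, -0.0885, 0.061]
ee_rot: [1.0, -0.028, -0.0, -0.0]
ft_force: [0.2, 0.5, -7.6]
grip_width: 0.411
```

Emit:
move_arm --claw '[0,0,0,0,0,0,0]' --dp '[[0,-0.12,0],[0,-0.12,0],[0,-0.12,0],[0,-0.12,0],[0,-0.07,0.02],[0,0,0.025],[0,0,0]]' --turn '[[0,0,0],[0,0,0],[0,0,0],[0,0,0],[0,0,0],[0,0,0],[0,0,0]]'

```text
clock: 5.15
position: [0.4925, 0.0214, 0.0513]
ee_rot: [1.0, -0.026, -0.001, -0.0]
ft_force: [-0.3, -1.0, -7.6]
grip_width: 0.411
```

```bash
python3 -c "
from h import *
go((.4936,.0892,.053),-3)
import cv2
for n in('top','scene'):
  a=cams.camera(n)[:,:,::-1]; a=a[170:280,220:370] if n=='top' else a[110:220,260:410]
  cv2.imwrite(f'pics/{n}4.png',cv2.resize(a,None,fx=5,fy=5,interpolation=2))"
```

```text
clock 5.15 pos [0.4925 0.0214 0.0513] F [-0.3055 -1.0054 -7.5562] w 0.4106119470150008
turn [-0.      0.0021  0.0011]
shift now-frame [-0.012  -0.3389 -0.0083] target-frame [-0.0123 -0.3389 -0.0083]
```

View pics/scene4.png

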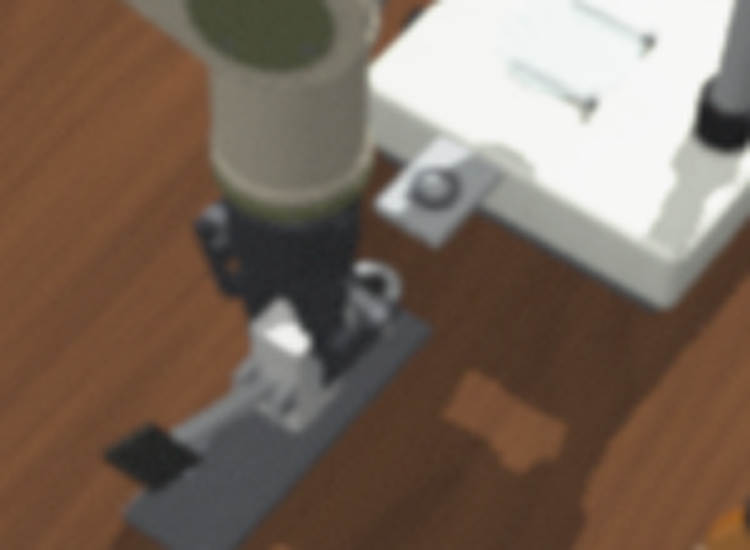

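View pics/top4.png

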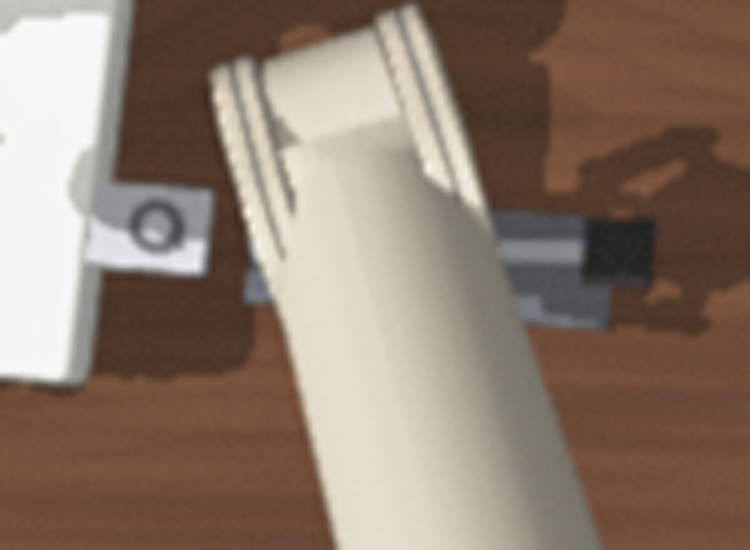

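```bash
python3 -c "
from h import *
print(ray('scene',zm((376,289),(260,110),5),.0525))
print('ring',ray('scene',zm((435,187),(260,110),5),.08),ray('top',zm((156,226),(220,170),5),.08))
print('pad',ray('scene',zm((152,456),(260,110),5),.1125),ray('top',zm((619,251),(220,170),5),.1125))"
```

```text
[0.5017 0.0952 0.0525]
ring [0.4992 0.1653 0.08  ] [0.4983 0.166  0.08  ]
pad [ 0.4874 -0.1115  0.1125] [ 0.4865 -0.1097  0.1125]
```

Emit:
move_arm --claw '[0,0,0,0,0]' --dp '[[0,-0.06,0],[0,-0.08,0],[0,-0.08,0],[0,-0.06,0],[0,0,0]]' --turn '[[0,0,0],[0,0,0],[0,0,0],[0,0,0],[0,0,0]]'

```text
clock: 5.67
position: [0.4966, 0.0783, 0.0527]
ee_rot: [1.0, -0.026, 0.0, -0.001]
ft_force: [-0.4, 1.3, -7.6]
grip_width: 0.412
```

Emit:
move_arm --claw '[0,0,0,0]' --dp '[[-0.012,-0.03,0],[-0.011,-0.03,0],[0,0,0],[0,0,0]]' --turn '[[0,0,0],[0,0,0],[0,0,0],[0,0,0]]'

```text
clock: 6.0
position: [0.4923, 0.0882, 0.0523]
ee_rot: [1.0, -0.026, -0.0, 0.0]
ft_force: [-0.6, -0.3, -7.2]
grip_width: 0.414
```

```bash
python3 -c "
from h import *
go((.4926,.0905,.047),-3)
import cv2
for n in('top','scene'):
  a=cams.camera(n)[:,:,::-1]; a=a[170:280,220:370] if n=='top' else a[90:200,280:430]
  cv2.imwrite(f'pics/{n}5.png',cv2.resize(a,None,fx=5,fy=5,interpolation=2))"
```

```text
clock 6.0 pos [0.4923 0.0882 0.0523] F [-0.623  -0.3062 -7.2232] w 0.4138812078001387
turn [ 0.0005  0.     -0.0007]
shift now-frame [ 0.0007 -0.0115  0.0266] target-frame [ 0.0007 -0.0115  0.0266]
```

View pics/scene5.png

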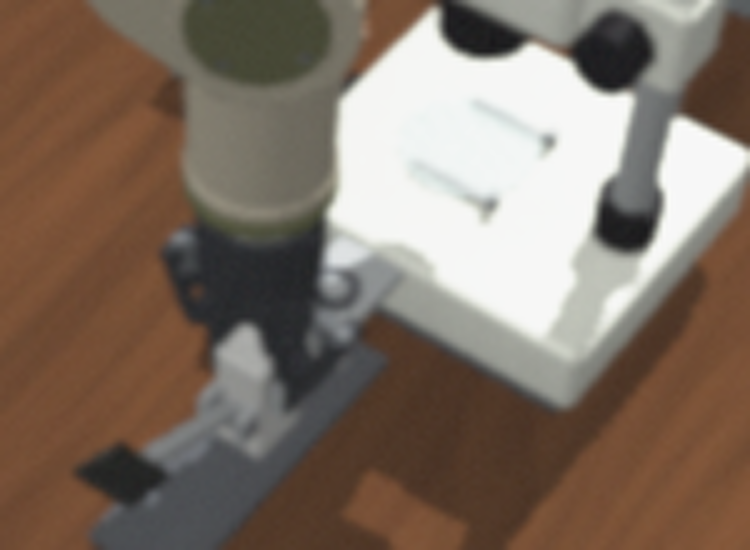

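View pics/top5.png

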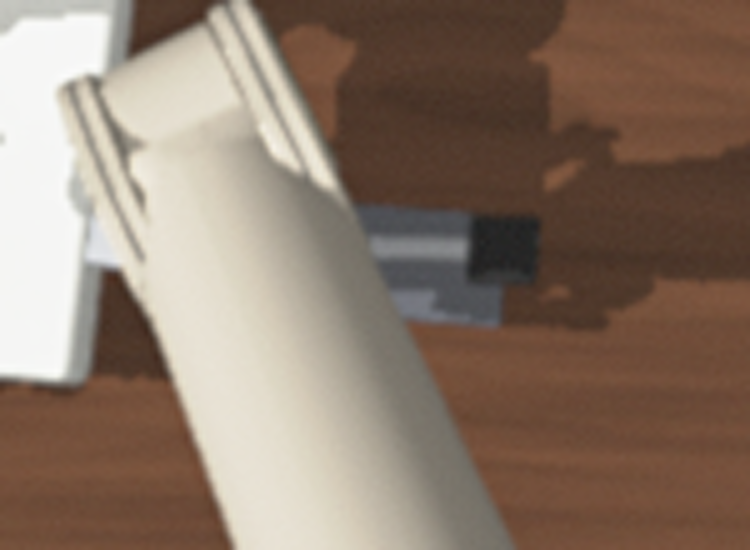

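```bash
python3 -c "
from h import *
T=lambda p,z:ray('top',zm(p,(220,170),5),z)
S=lambda p,z:ray('scene',zm(p,(280,90),5),z)
print('pad',T((504,248),.1135),S((121,474),.1135))
print('corner front -y side',S((385,358),.0155))
print('corner rear +y',T((500,326),.0155))
th=np.radians(87)
for th in np.radians([86,87,88]):
  c,s=np.cos(th),np.sin(th);M=np.array([[c,-s],[s,c]])
  for nm,p,l in (('pad',(T((504,248),.1135)+S((121,474),.1135))[:2]/2,(-131,0)),('cf',S((385,358),.0155)[:2],(97,-35)),('cr',T((500,326),.0155)[:2],(-130,35))):
    print(np.degrees(th),nm,'saddle',p+M@((np.array((75,0))-l)/1000))
"
```

```text
pad [ 0.4863 -0.0431  0.1135] [ 0.4869 -0.0451  0.1135]
corner front -y side [0.5315 0.1804 0.0155]
corner rear +y [ 0.4508 -0.0398  0.0155]
86.0 pad saddle [0.501  0.1614]
86.0 cf saddle [0.4951 0.1609]
86.0 cr saddle [0.5    0.1622]
87.0 pad saddle [0.4974 0.1616]
87.0 cf saddle [0.4954 0.1603]
87.0 cr saddle [0.4965 0.1631]
88.0 pad saddle [0.4938 0.1618]
88.0 cf saddle [0.4958 0.1597]
88.0 cr saddle [0.4929 0.1638]
```

Emit:
move_arm --claw '[0,0,0,0,0]' --dp '[[0.006,-0.018,0],[0,0,0],[0,0,0.015],[0,0,0.014],[0,0,0]]' --turn '[[0,0,0],[0,0,0],[0,0,0],[0,0,0],[0,0,0]]'

```text
clock: 6.52
position: [0.494, 0.092, 0.0468]
ee_rot: [1.0, -0.026, 0.0, 0.0]
ft_force: [-3.8, -0.7, 3.0]
grip_width: 0.412
```

Emit:
move_arm --claw '[0.7,0.7,0.7,0.7,0.7,0.7]' --dp '[[0,0,0],[0,0,0],[0,0,0],[0,0,0],[0,0,-0.03],[0,0,-0.1]]' --turn '[[0,0,0],[0,0,0],[0,0,0],[0,0,0],[0,0,0],[0,0,0]]'

```text
clock: 7.02
position: [0.4923, 0.0916, 0.071]
ee_rot: [1.0, -0.026, -0.002, 0.0]
ft_force: [0.2, 0.1, 0.1]
grip_width: 0.699
```

Emit:
move_arm --claw '[0.7,0.7,0.7,0.7,0,0,0,0]' --dp '[[0,0,-0.16],[0,0,-0.16],[0,0,-0.16],[0,0,-0.1],[0,0.15,0],[0,0.15,0],[0,0.15,0],[0,0.15,0]]' --turn '[[0,0,0],[0,0,0],[0,0,0],[0,0,0],[0,0,0],[0,0,0],[0,0,0],[0,0,0]]'

```text
clock: 7.68
position: [0.4874, -0.0289, 0.1893]
ee_rot: [1.0, -0.026, 0.001, 0.0]
ft_force: [1.4, -0.3, -0.7]
grip_width: 0.135
```

Emit:
move_arm --claw '[0,0,0,0]' --dp '[[0,0.18,0],[0,0.18,0],[0,0.1,0],[0,0,0]]' --turn '[[0,0,0],[0,0,0],[0,0,0],[0,0,0]]'

```text
clock: 8.02
position: [0.4819, -0.125, 0.1887]
ee_rot: [1.0, -0.03, -0.0, 0.001]
ft_force: [-0.2, -1.2, -0.1]
grip_width: -0.001
```

```bash
python3 -c "
from h import *
go((.487,-.043,.14),-3)
import cv2
for n in('top','scene'):
  a=cams.camera(n)[:,:,::-1]; a=a[170:280,220:370] if n=='top' else a[110:220,260:410]
  cv2.imwrite(f'pics/{n}6.png',cv2.resize(a,None,fx=5,fy=5,interpolation=2))"
```

```text
clock 8.0167 pos [ 0.4819 -0.125   0.1887] F [-0.2218 -1.2212 -0.0894] w -0.000929478717923626
turn [ 0.0017  0.     -0.0092]
shift now-frame [ 0.0009 -0.4109  0.2432] target-frame [ 0.0039 -0.4106  0.2437]
```

View pics/scene6.png

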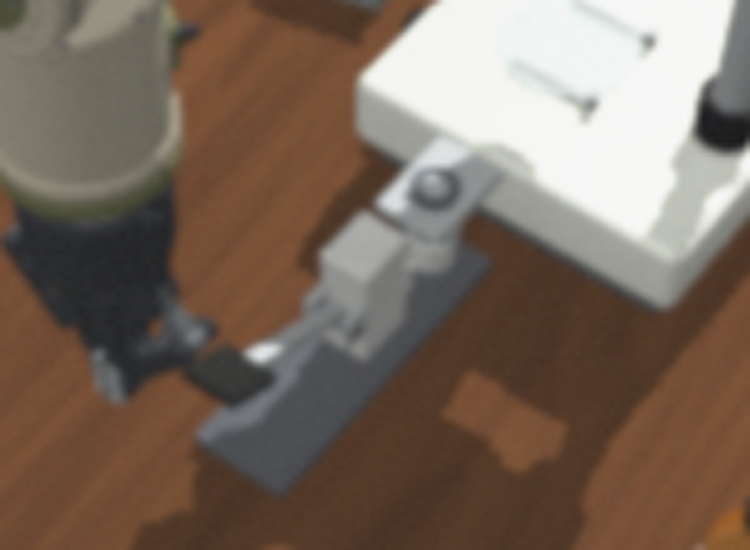

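View pics/top6.png

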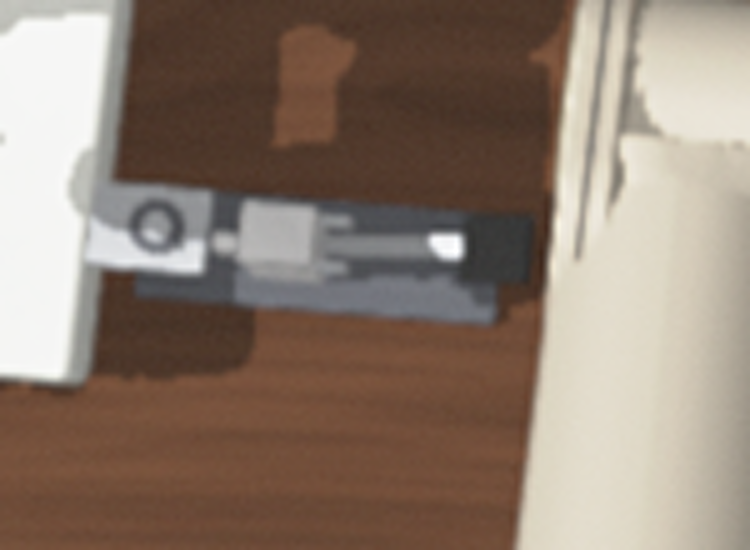

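```bash
python3 -c "
from h import *
from scipy.optimize import least_squares
T=lambda p,z:ray('top',zm(p,(220,170),5),z)[:2]
S=lambda p,z:ray('scene',zm(p,(260,110),5),z)[:2]
O=[('bT',T((279,238),.095),(0,0)),('bS',S((366,248),.095),(0,0)),('padT',T((499,249),.108),(-130,0)),('padS',S((230,376),.108),(-130,0)),
('cS',S((490,260),.01),(97,-35)),('rS',S((280,491),.01),(-130,-35)),('rS2',S((197,437),.01),(-130,35)),('fT',T((137,298),.003),(97,35)),('rT',T((496,322),.005),(-130,35))]
def f(v):
  c,s=np.cos(v[2]),np.sin(v[2]);M=np.array([[c,-s],[s,c]])
  return np.concatenate([v[:2]+M@np.array(l)/1000-p for _,p,l in O])
r=least_squares(f,[.49,.09,1.5],loss='soft_l1',f_scale=.002);v=r.x
print(v,np.degrees(v[2]));print(f(v).reshape(-1,2)*1000)
u=np.array([np.cos(v[2]),np.sin(v[2])])
print('saddle',v[:2]+.075*u,'pad up',v[:2]-.13*u,'pad dn',v[:2]-.142*u)
"
```

```text
[0.4941 0.0907 1.5269] 87.48734941690557
[[ 3.0836  0.5876]
 [-2.6362  0.4909]
 [ 2.0606  0.8758]
 [-1.1441  1.1655]
 [ 0.2264  1.3561]
 [ 2.0196 -1.6235]
 [-2.6991 -1.916 ]
 [ 0.1942 -0.7628]
 [-0.8206 -0.6467]]
saddle [0.4974 0.1656] pad up [ 0.4884 -0.0392] pad dn [ 0.4879 -0.0511]
```

Emit:
move_arm --claw '[0,0,0,0,0,0]' --dp '[[0.01,-0.14,0],[0,-0.14,0.08],[0,-0.13,0.08],[0,0,0.08],[0,0,0.06],[0,0,0]]' --turn '[[0,0,0],[0,0,0],[0,0,0],[0,0,0],[0,0,0],[0,0,0]]'

```text
clock: 8.62
position: [0.4877, -0.037, 0.1265]
ee_rot: [1.0, -0.025, -0.002, -0.0]
ft_force: [-0.5, -0.6, 1.0]
grip_width: -0.002
```

```bash
python3 -c "
from h import *
go((.488,-.050,.05),-3)
import cv2
for n in('scene',):
  a=cams.camera(n)[:,:,::-1]; a=a[110:220,260:410]
  cv2.imwrite(f'pics/{n}7.png',cv2.resize(a,None,fx=5,fy=5,interpolation=2))"
```

```text
clock 8.6167 pos [ 0.4877 -0.037   0.1265] F [-0.5459 -0.5723  0.96  ] w -0.0019705118786342833
turn [-0.0005  0.0041  0.0019]
shift now-frame [0.0062 0.065  0.3827] target-frame [0.005  0.0648 0.3827]
```

View pics/scene7.png

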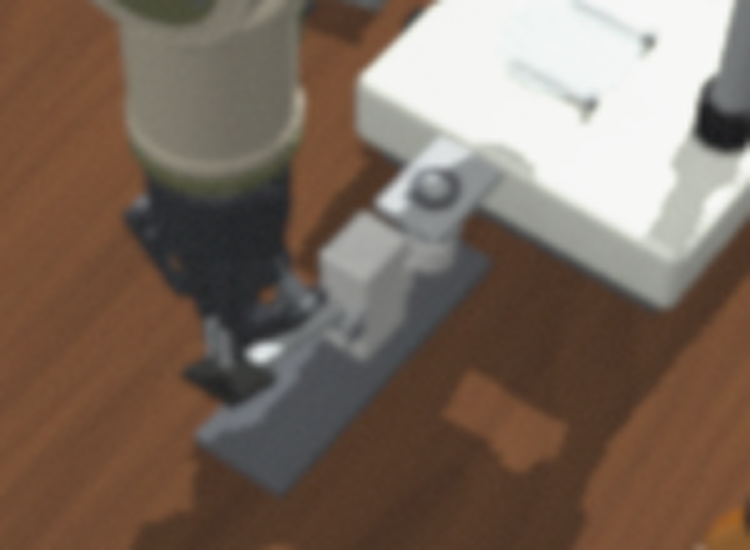

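Emit:
move_arm --claw '[0,0,0,0,0,0,0]' --dp '[[0,0.03,0.03],[0,0,0.03],[0,0,0.03],[0,0.006,0.04],[0,0.006,0.04],[0,0.006,0.04],[0,0,0]]' --turn '[[0,0,0],[0,0,0],[0,0,0],[0,0,0],[0,0,0],[0,0,0],[0,0,0]]'

```text
clock: 9.25
position: [0.4876, -0.0478, 0.0847]
ee_rot: [1.0, -0.027, -0.001, -0.0]
ft_force: [-1.1, -1.0, 0.8]
grip_width: 0.001
```

Emit:
move_arm --claw '[0,0,0,0,0,0]' --dp '[[0,0.004,0.04],[0,0.004,0.04],[0,0.003,0.035],[0,0,0.03],[0,0,0.02],[0,0,0]]' --turn '[[0,0,0],[0,0,0],[0,0,0],[0,0,0],[0,0,0],[0,0,0]]'

```text
clock: 9.75
position: [0.4888, -0.0504, 0.0533]
ee_rot: [1.0, -0.027, 0.0, 0.0]
ft_force: [-1.8, -3.5, 8.8]
grip_width: 0.001
```

```bash
python3 -c "
from h import *
go((.488,-.050,.05),-3)
import cv2
for n in('scene',):
  a=cams.camera(n)[:,:,::-1]; a=a[110:220,260:410]
  cv2.imwrite(f'pics/{n}8.png',cv2.resize(a,None,fx=5,fy=5,interpolation=2))"
```

```text
clock 9.75 pos [ 0.4888 -0.0504  0.0533] F [-1.8123 -3.5175  8.7673] w 0.0005703709992693124
turn [ 0.0011 -0.0009 -0.0011]
shift now-frame [-0.0042 -0.0016  0.0167] target-frame [-0.0042 -0.0016  0.0167]
```

View pics/scene8.png

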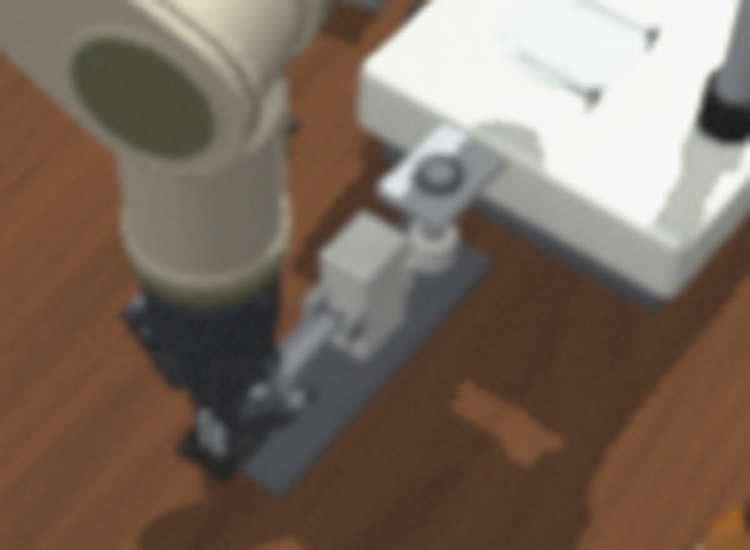

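Emit:
move_arm --claw '[0,0,0,0,0]' --dp '[[0,0,0.015],[0,0,0.01],[0,0,0],[0,0,0],[0,0,0]]' --turn '[[0,0,0],[0,0,0],[0,0,0],[0,0,0],[0,0,0]]'

```text
clock: 10.22
position: [0.489, -0.0503, 0.0496]
ee_rot: [1.0, -0.027, 0.0, 0.001]
ft_force: [-5.8, -2.1, 18.8]
grip_width: -0.002
```

Emit:
move_arm --claw '[0,0,0,0,0,0,0,0]' --dp '[[0,0,0],[0,0,-0.04],[0,0,-0.04],[0,-0.004,-0.04],[0,-0.006,-0.04],[0,-0.006,-0.04],[0,-0.006,-0.04],[0,-0.006,-0.04]]' --turn '[[0,0,0],[0,0,0],[0,0,0],[0,0,0],[0,0,0],[0,0,0],[0,0,0],[0,0,0]]'

```text
clock: 10.88
position: [0.4885, -0.0438, 0.1048]
ee_rot: [1.0, -0.026, -0.0, -0.0]
ft_force: [-0.2, -0.2, -0.6]
grip_width: 0.001
```

Emit:
move_arm --claw '[0,0,0,0,0,0,0,0]' --dp '[[0,-0.006,-0.04],[0,0,-0.05],[0,0,-0.07],[0,0,-0.07],[0,0,0],[0,0,0],[0,0,0],[0,0,0]]' --turn '[[0,0,0],[0,0,0],[0,0,0],[0,0,0],[0,0,0],[0,0,0],[0,0,0],[0,0,0]]'

```text
clock: 11.55
position: [0.4883, -0.0429, 0.1498]
ee_rot: [1.0, -0.026, -0.001, -0.0]
ft_force: [0.5, 0.9, 0.1]
grip_width: -0.0
```

```bash
python3 -c "
from h import *
go((.488,-.050,.05),-3)
import cv2
for n in('scene','top'):
  a=cams.camera(n)[:,:,::-1]; a=a[170:280,220:370] if n=='top' else a[110:220,260:410]
  cv2.imwrite(f'pics/{n}9.png',cv2.resize(a,None,fx=5,fy=5,interpolation=2))"
```

```text
clock 11.55 pos [ 0.4883 -0.0429  0.1498] F [0.5387 0.9429 0.095 ] w -0.00034824758765714657
turn [-0.0001  0.0015 -0.0005]
shift now-frame [0.0012 0.0354 0.4989] target-frame [0.0006 0.0354 0.4989]
```

View pics/scene9.png

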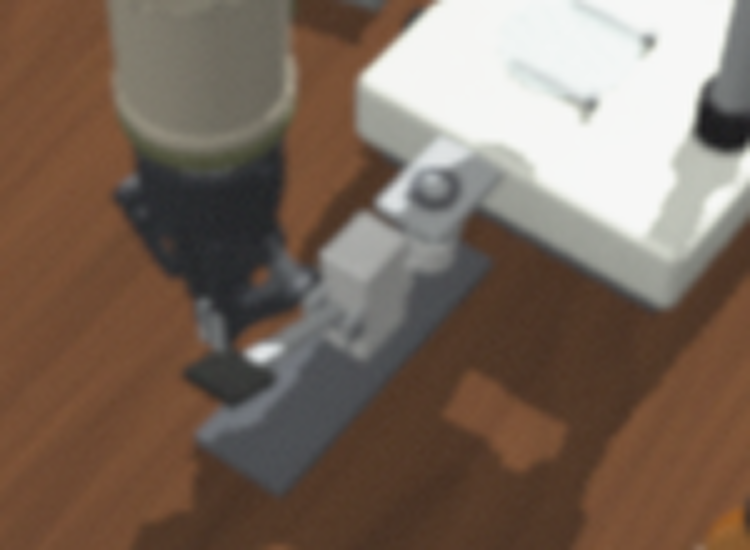

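View pics/top9.png

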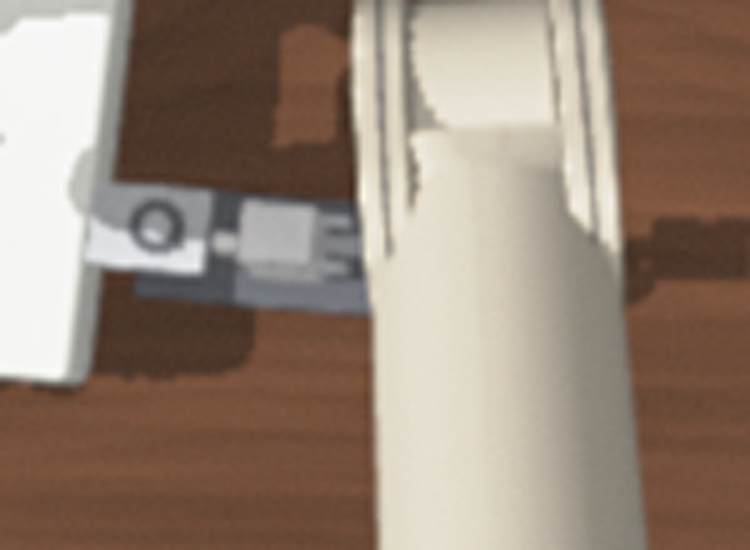

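The handle is up again (pad ≈(230,376) as before), the lug ring is back at (437,187) and the jack hasn't shifted. Second stroke.

Emit:
move_arm --claw '[0,0,0,0,0,0,0,0]' --dp '[[0,0,0.07],[0,0,0.06],[0,0,0.04],[0,0,0.03],[0,0.006,0.04],[0,0.006,0.04],[0,0.006,0.04],[0,0.006,0.04]]' --turn '[[0,0,0],[0,0,0],[0,0,0],[0,0,0],[0,0,0],[0,0,0],[0,0,0],[0,0,0]]'

```text
clock: 12.32
position: [0.4887, -0.0481, 0.0779]
ee_rot: [1.0, -0.026, 0.0, 0.0]
ft_force: [-0.7, -1.1, 12.0]
grip_width: -0.0
```

Emit:
move_arm --claw '[0,0,0,0,0,0]' --dp '[[0,0.006,0.04],[0,0.004,0.035],[0,0,0.03],[0,0,0.02],[0,0,0.01],[0,0,0]]' --turn '[[0,0,0],[0,0,0],[0,0,0],[0,0,0],[0,0,0],[0,0,0]]'

```text
clock: 12.82
position: [0.4887, -0.0501, 0.0514]
ee_rot: [1.0, -0.027, 0.0, 0.0]
ft_force: [-2.6, -1.4, 9.8]
grip_width: 0.004
```

Emit:
move_arm --claw '[0,0,0,0,0,0]' --dp '[[0,0,0.012],[0,0,0.004],[0,0,0],[0,0,0],[0,0,0],[0,0,0]]' --turn '[[0,0,0],[0,0,0],[0,0,0],[0,0,0],[0,0,0],[0,0,0]]'

```text
clock: 13.32
position: [0.4889, -0.0501, 0.0494]
ee_rot: [1.0, -0.027, 0.0, 0.001]
ft_force: [-7.1, -0.5, 21.9]
grip_width: 0.003
```

```bash
python3 -c "
from h import *
go((.488,-.050,.05),-3)
import cv2
for n in('scene','top'):
  b=cams.camera(n)[:,:,::-1]; cv2.imwrite(f'pics/{n}10f.png',b);a=b[170:280,220:370] if n=='top' else b[110:220,260:410]
  cv2.imwrite(f'pics/{n}10.png',cv2.resize(a,None,fx=5,fy=5,interpolation=2))
go((.488,-.050,.05),-3);print(manip.get_obs()['joint_velocities'])"
```

```text
clock 13.3167 pos [ 0.4889 -0.0501  0.0494] F [-7.0827 -0.5107 21.86  ] w 0.002623789741570339
turn [ 0.0016 -0.0009 -0.0008]
shift now-frame [-0.0045 -0.0001 -0.0031] target-frame [-0.0045 -0.0001 -0.0031]
clock 13.4167 pos [ 0.4889 -0.05    0.0494] F [-7.734  -1.8914 21.8935] w -0.004897286071864745
turn [ 0.0015 -0.0008 -0.0008]
shift now-frame [-0.0043 -0.     -0.0033] target-frame [-0.0043 -0.     -0.0032]
[-0.0017  0.0009 -0.0015  0.0006  0.0009 -0.0001  0.0012]
```

View pics/scene10.png

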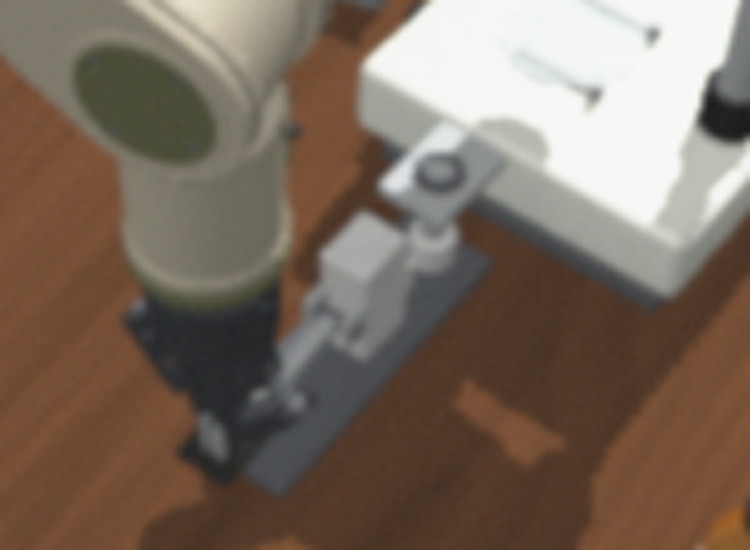

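View pics/top10f.png

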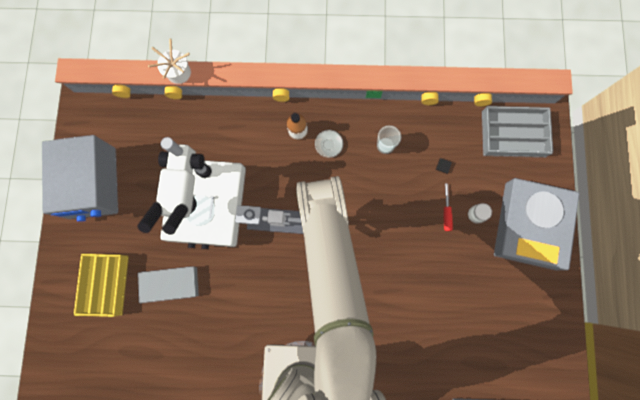

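```bash
python3 -c "
from h import *
print(manip.hand_in())
go((.488,-.050,.05),-3)"
```

```text
the job is handed in; nothing more can be done
None
the job is handed in; nothing more can be done
```

I set the jack under the lift lug and made the trial stroke. I then let the handle come fully up and pressed it down a second time. I handed the job in at about 13.4 s with the handle held down. The hand-in gives no verdict, so these are my own checks:

- **Placement:** a fit to the camera images put the saddle at (0.497, 0.166) m and the lift point at about (0.499, 0.165) m. That is roughly 1–2 mm off, with single measurements scattering by up to about 3 mm. The jack looked flat on the bench and had not shifted after the first stroke.
- **Trial stroke:** the handle reached its stop at about 19 N, and the picture showed the lug and microscope raised. After release, the picture showed the handle all the way up and the lug ring back where it started.
- **Final state:** the fingertips press the pad at rest with the tip 49 mm above the bench and about 22 N on the wrist, so the handle is on its stop. The microscope is visibly raised, the arm is clear of it, and the bystanders look unmoved.
- **Not as clean as hoped:** about 7 N of sideways force remained on the fingertips at the end, with no visible movement. I inferred the handle angle and tilt from the pad height, the forces and the pictures, because neither can be read directly.

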